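Untwist a headlamp's service cap and nest the parts by shape

ROBOT

A 7-joint arm with a two-finger parallel gripper is mounted at the origin on the work surface. World frame = base frame: x ahead of the robot, y to its left, z up, the work surface at z = 0. Lengths are in m, angles in rad, forces in N, time in s.
With the tool pointing down it reaches from about 0.425 to 0.925 m from the base axis. Payload 6.8 kg.
Tool frame: the origin (TCP) lies at the very end of the fingers, on their centre line; the grasp point (between the pads) lies 19 mm behind it; x points along the fingers, y is the direction in which the jaws open and shut, and the axes are right-handed (so a half turn about x gives the same grasp; the last joint's range is limited). The gripper opens to 85 mm and grips with 20 to 120 N. Pads are 22 mm wide; open, the fingers measure 114 mm over their backs; the gripper's body (76 mm by 85 mm) begins 54 mm behind the grasp point. The pads swing forward as they close: fully open they stand 13 mm farther back than shut.
Start: joints at [-1.333, 0.477, 0.022, 1.555, -0.011, 1.109, -0.083], TCP at [0.229, 0.635, 0.231] pointing down, gripper open.
Joint ranges: [-2.96, 2.96], [-0.34, 2.1], [-1.41, 1.46], [0.24, 2.44], [-1.37, 4.51], [0.17, 1.92], [-2.96, 2.96]. Speed limits (rad/s): [2.39, 2.39, 3.14, 3.14, 3.14, 3.14, 3.14].

INTERFACE

Orientations are given as a rotation vector (axis times angle).
In Python, from bench import get_obs, grab_frame, camera_info, hand_in gives the robot as it stands.
- The arm moves only by the tool apply_moves, never from a script. Its argument "series" is text: rows parted by semicolons, each of 7 numbers parted by spaces: the turn, a rotation vector about the tool's x, y, z in rad, then the shift along the tool's x, y, z in m, then the opening, from 0 (shut) to 1 (fully open). In form: wx wy wz tx ty tz hand; .... A call has 1 to 12 rows; each row is the pose to reach, as a shift and turn from the pose commanded when the call began, along the tool's axes at that moment; what a row does not reach only later rows make up. A row lasts 1/8 s, in which the tool goes at most 62.5 mm and 10.7 degrees, less where a joint would pass 70% of its speed; a pose out of reach is approached as far as the arm can. A call with a gripper value outside its range is refused whole. The fingers move at their own pace and stop on an object; "force" is the grip in N (left out, the last holds). Time passes only in rows, so rows that repeat a pose let the fingers close. It gives the time, the measured TCP pose, the force and the opening at its end, in the units of the state.
- get_obs(): the state, without advancing time (a new reading comes with each control period).
- grab_frame(name): name is "scene" or "top"; returns the picture (384x512x3 uint8, blue, green, red); there is no depth.
- camera_info(name): a dict with "fov_y" (degrees; the focal length in pixels is half the picture's height over the tangent of half this angle, whatever the lens; pixels are square), "cx", "cy" (the principal point, pixels), "D" ([k1, k2, p1, p2, k3] as OpenCV has them; the pictures are not rectified), "rvec" (rotation vector, rad) and "tvec" (3), from world to camera coordinates, as OpenCV has them. Camera axes: x right, y down, z forward; pixel columns grow to the right and rows downward; lengths in m; the calibration is good to about 2 mm. A picture is of the moment at which its call begins. camera_info takes no time and is no camera call.
- hand_in(): hands the job in, once; it reports no verdict.
The state is a dict: "clock": time; "joints": joint angles; "qvel": joint speeds; "tau": joint torques, N m; "tcp_pos": TCP position; "orientation": TCP orientation; "contact_force": force on the tool from outside, world axes, zero at the start; "moment": the same for the moment, N m; "grip_width": finger opening in m.
Only numpy, scipy, OpenCV 4.12 (cv2) and the standard library are available. Lean on these libraries where they do the work, as an engineer would, in place of code of your own. Each camera call takes 0.05 s, during which the arm holds its last target.

TASK

The headlamp lying lens-down on the bench is being stripped for a retrofit: twist the service cap on its back anticlockwise until you feel it reach its stops, and lift it straight off without wrenching it. Lay that cap and the finned driver unit lying on the bench each fully home in the nest of the parts tray that is cut to its shape. Set the parts down rather than dropping them, and leave everything else where it is.

Things in the scene. Friction and masses are not known exactly. Their poses are not given: they have to be found in the camera images.
- cap_center (a point): Grey plastic service cap on the lamp's back, 110 g: round flange 78 mm across, 5 mm thick, with an upright grip bar across its top (56 mm long, 12 wide, 26 high). The point is the bar's centre, 18 mm above the flange's underside; x along the bar, z up. Locked at the start: it lifts off only after being turned anticlockwise seen from above to its stops.
- cap_spigot (a point): Centre of the underside of the cap's spigot, 10 mm below the flange's underside; cap axes. The spigot is 56 mm across and carries three equal lugs 120 degrees apart, one towards the cap's +x, 12 mm wide and 4 mm thick, reaching 34 mm from the axis, their undersides 0.5 mm above this point.
- lamp_neck (a point): Centre of the top rim of the lamp's round neck (85 mm across), 135 mm above the bench; the flange rests on it. The slots for the lugs are hidden inside, at no told angle. From the start the cap turns freely 20 to 75 degrees (amount unknown) to firm stops; there, or up to 3 degrees short of them, it lifts straight up. Play 1.25 mm radially, 1.5 mm in height.
- lamp: Headlamp lying lens-down on foam bars, fixed. Origin on the bench under the cap's axis, z up. Black housing 212 mm along its x, 262 mm along its y, its middle 30 mm along +y from the axis; four fixing ears reach 138 mm either side in x. The back of the housing is 100 mm above the bench; plug, adjusters and ribs on it stay below 117 mm.
- driver_center (a point): Aluminium driver unit lying flat, 160 g. Base 72 x 50 x 14 mm (x, y, z); its +x +y corner is stepped out by 20 mm (x) by 18 mm (y). On it a fin block 46 (x) x 30 (y) x 22 mm high with flat sides; 36 mm high in all. The point is the fin block's centre in plan, 18 mm above the underside; the centre of the 72 x 50 outline lies 8 mm along +x, 3 mm along +y from it.
- nest_cap_top (a point): Nest for the cap: dark foam insert 100 x 100 mm with a round hole 58.5 mm across, 12 mm deep, and three lug notches 120 degrees apart, one towards +x, 15 mm wide, reaching 36 mm from the centre. The point is the hole's centre at the top face, 18.5 mm above the bench. Seated, the lugs are in the notches (any of three turns) and the flange lies on the top face.
- nest_driver_top (a point): Nest for the driver unit: foam insert with a pocket 74.5 x 52.5 mm (x, y), 12 mm deep, whose +x +y corner is filled by a 20 x 18 mm block matching the unit's step. The point is the pocket outline's centre at the top face, 18.5 mm above the bench. Seated, the unit has these axes, lies on the pocket's floor and its own point is 8 mm along -x, 3 mm along -y, 6 mm above this.
- nest_mirror_top (a point): Empty nest for the other hand's driver unit: like nest_driver, but its corner block is at the +x -y corner, so that this unit does not go in. Leave it empty.
- nest_lens_top (a point): Nest that already holds the glass lens: foam insert 100 x 100 mm with a plain round hole; the point is its centre at the top face.
- tray: Sheet steel parts tray, fixed, 216 x 216 mm, rim 14 mm high, that holds the four square inserts in a 2 x 2 array of 102 mm pitch, in an order that changes. Origin on the bench under its centre.
- lens: Bystander: round glass projector lens, 60 mm across and 28 mm high, lying in its nest in the tray; origin at its underside.
- small_cap: Bystander: smaller grey cap, 54 mm across and 28 mm high with a grip bar, loose on the bench beyond the tray; it belongs to another lamp. Origin at its underside.
- shroud: Bystander: chromed lens shroud, an open ring 100 mm across and 40 mm high, beyond the tray; origin at its underside.
- dish: Bystander: round steel dish of screws, 92 mm across and 18 mm high; origin at its underside.
- screwdriver: Bystander: screwdriver with a black handle lying on the bench at the right; origin near its middle.
- spray: Bystander: clear spray bottle with a white trigger head, 70 mm across and 185 mm high; origin at its underside.
Not all that is in view belongs to the job. Leave any orange look-alike of the part that bears driver_center alone.

How it is judged:
At the end, for the whole second after the job is handed in: Cap in its own nest, lugs in the notches: centred within 4 mm, flange within 2.5 mm of the insert's top. Driver unit in its own nest: within 4 mm each way and 3 mm of the pocket's floor. Both level within 3.4 degrees, released, at rest (horizontal distance between cap_center and nest_cap_top below 0.004 m and z of cap_center in the frame of nest_cap_top below 0.0205 m and angle between each of cap_center, driver_center's own z axis and vertical below 0.06 rad and z of driver_center in the frame of nest_driver_top below 0.009 m and x of driver_center in the frame of nest_driver_top between -0.012 and -0.004 m and y of driver_center in the frame of nest_driver_top between -0.007 and 0.001 m and linear speed of each of cap, driver below 0.02 m/s); the robot touches nothing.
It fails at once if the cap is wrenched: more than 120 N between it and the lamp's socket (contact force between cap and socket above 120 N).
It fails at once if the cap is dropped (moves faster than 0.6 m/s with no finger on it) (contact force between the fingers and cap below 0.05 N and linear speed of cap above 0.6 m/s).
It fails at once if the driver unit is dropped (moves faster than 0.6 m/s with no finger on it) (contact force between the fingers and driver below 0.05 N and linear speed of driver above 0.6 m/s).
It fails at once if a bystander is shifted by more than 30 mm (distance of any of lens, small_cap, shroud, dish, screwdriver, spray from where it was at the start of the episode above 0.03 m).
It also fails if it takes over 67 s, if anything falls off the work surface, if the arm or the gripper's body presses on something with over 40 N, if the wrist force passes 120 N, or if a joint passes its speed limit or range.

## Working session

There is one attempt and no reset: what is moved stays moved. The work goes in short steps, Python scripts to look and compute and a tool call to move; the robot and the scene stay as the last step left them, time stands still between calls to the robot, and variables do not carry over. Pictures are saved under pics/ and viewed, and the job is handed in when it is done.

Besides the shell and the picture viewer there is one more tool, called after ">>>" as name(argument=value, ...) on one line, values as JSON. apply_moves: Moves the arm, as the interface text tells. Its arguments: {"type":"object","properties":{"series":{"type":"string"},"force":{"type":"number"}},"required":["series"]}

```bash
mkdir -p pics; ls
python3 - <<'E'
from bench import *
import cv2
o=get_obs();print(o)
for n in("scene","top"):
    print(n,camera_info(n)); cv2.imwrite(f"pics/{n}0.png",grab_frame(n))
E
```

```text
pics
{'clock': 0.0, 'joints': array([-1.33309027,  0.47783079,  0.02237391,  1.5564613 , -0.01149519,
        1.10929088, -0.08308563]), 'qvel': array([ 0.00063939,  0.00033492,  0.00103814,  0.00086419, -0.00076432,
        0.00041616,  0.00209784]), 'tau': array([-2.40086956e-04, -5.96471000e+01,  1.60790976e+00, -2.81190044e+01,
        1.24897700e-02,  9.53016628e-03, -6.20962268e-06]), 'tcp_pos': array([0.22862862, 0.63446822, 0.23030165]), 'orientation': array([ 0.26988803,  1.55387289, -0.27281324]), 'contact_force': array([0.11464057, 0.38819512, 0.04256786]), 'moment': array([ 0.06247493,  0.02905698, -0.00968727]), 'grip_width': 0.08546049636499121}
scene {'fov_y': 49.00057751164658, 'cx': 253.5077894482872, 'cy': 193.6685283964883, 'D': array([-0.01528703,  0.        ,  0.        ,  0.        ,  0.        ]), 'rvec': array([ 1.90986435,  1.74715971, -0.6025101 ]), 'tvec': array([ 0.02686068, -0.37067716,  1.75101032])}
top {'fov_y': 56.89323783140826, 'cx': 256.85653547162275, 'cy': 197.48311629645482, 'D': array([-0.09686903,  0.        ,  0.        ,  0.        ,  0.        ]), 'rvec': array([ 2.16286897, -2.11131397,  0.1576417 ]), 'tvec': array([-0.09689359,  0.56190858,  0.92214737])}
```

Run:
```python
import cv2
for n in("scene","top"):
    a=cv2.imread(f"pics/{n}0.png");cv2.imwrite(f"pics/{n}0b.png",cv2.resize(a,(800,600),interpolation=cv2.INTER_CUBIC))
```

```text
(no output)
```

View pics/scene0b.png

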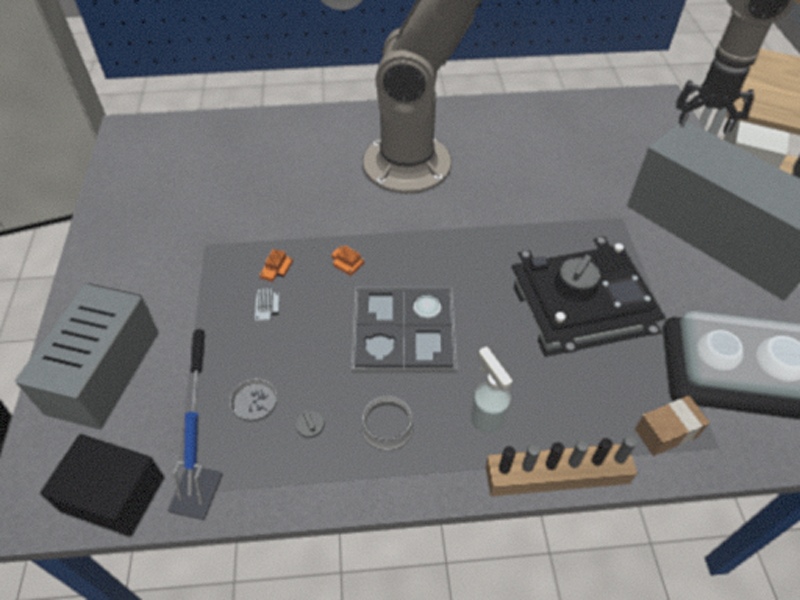

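View pics/top0b.png

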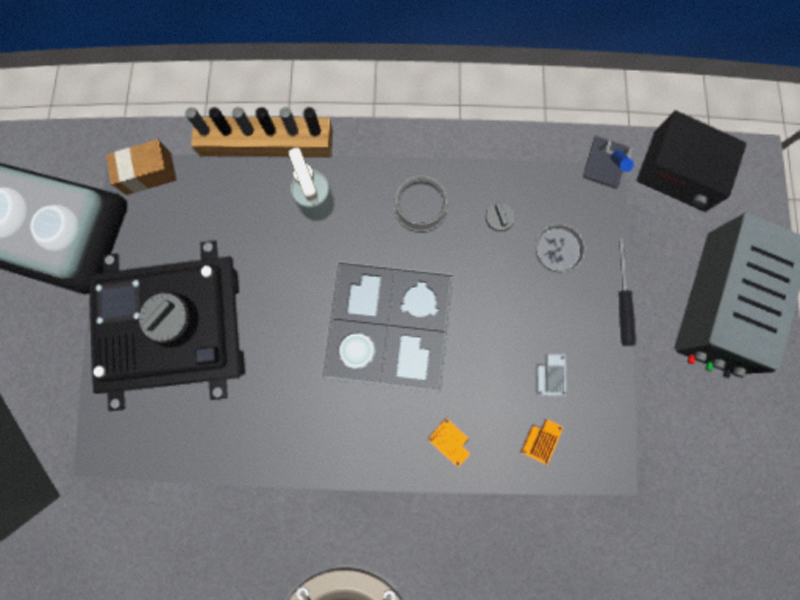

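```bash
cat > h.py <<'E'
import numpy as np,cv2
from bench import *
from scipy.spatial.transform import Rotation as R
def K(n):
    c=camera_info(n);f=192/np.tan(np.radians(c['fov_y']/2))
    return np.array([[f,0,c['cx']],[0,f,c['cy']],[0,0,1.]]),c
def proj(n,P):
    k,c=K(n);return cv2.projectPoints(np.float64(P).reshape(-1,1,3),c['rvec'],c['tvec'],k,c['D'])[0].reshape(-1,2)
def unproj(n,uv,z):
    k,c=K(n);u=cv2.undistortPoints(np.float64(uv).reshape(-1,1,2),k,c['D']).reshape(-1,2)
    r=cv2.Rodrigues(c['rvec'])[0];C=-r.T@c['tvec'];d=np.c_[u,np.ones(len(u))]@r
    return C+d*((z-C[2])/d[:,2])[:,None]
def crop(img,x0,y0,x1,y1,s,fn,polys=[],pts=[],grid=10):
    a=cv2.resize(img[y0:y1,x0:x1],None,fx=s,fy=s,interpolation=cv2.INTER_CUBIC)
    f=lambda p:np.int32(np.round(((np.array(p)+.5-[x0,y0])*s)-.5))
    for p in polys: cv2.polylines(a,[f(p)],True,(0,0,255),1)
    for p in pts: cv2.circle(a,tuple(int(v) for v in f(p)),2,(0,255,0),-1)
    if grid:
        for x in range((x0//grid+1)*grid,x1,grid): 
            X=int((x+.5-x0)*s); cv2.line(a,(X,0),(X,6),(0,255,255),1); cv2.putText(a,str(x),(X-10,18),0,.4,(0,255,255),1)
        for y in range((y0//grid+1)*grid,y1,grid):
            Y=int((y+.5-y0)*s); cv2.line(a,(0,Y),(6,Y),(0,255,255),1); cv2.putText(a,str(y),(8,Y+4),0,.4,(0,255,255),1)
    cv2.imwrite(fn,a)
E
python3 - <<'E'
from h import *
t=cv2.imread('pics/top0.png')
crop(t,200,160,300,255,6,'pics/c_tray.png')
crop(t,265,215,375,305,7,'pics/c_drv.png')
crop(t,50,145,165,265,5,'pics/c_lamp.png')
E
```

```text
(no output)
```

View pics/c_tray.png

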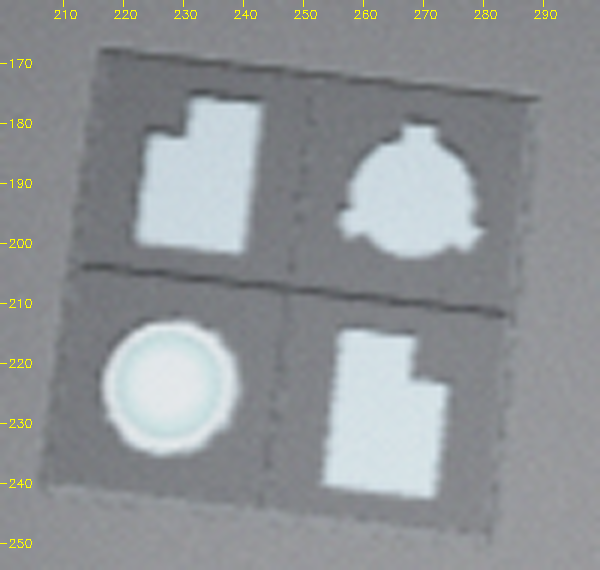

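View pics/c_drv.png

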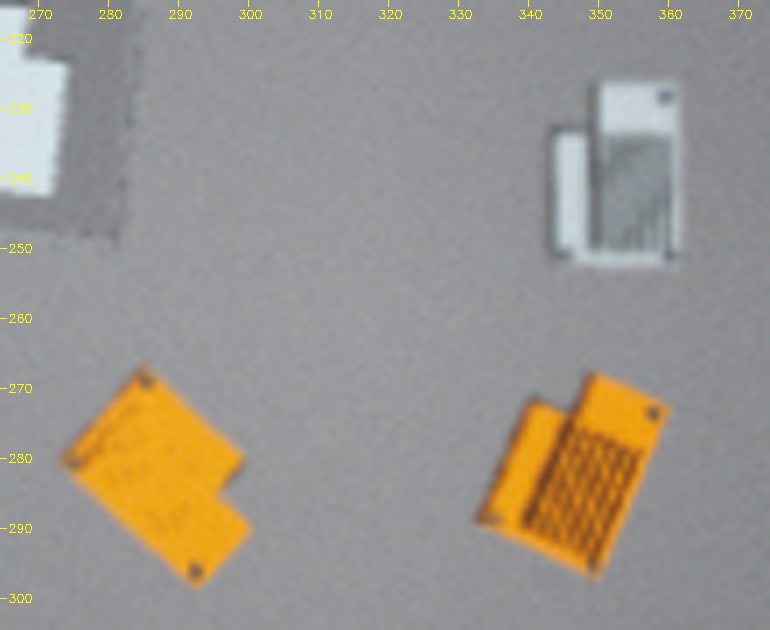

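View pics/c_lamp.png

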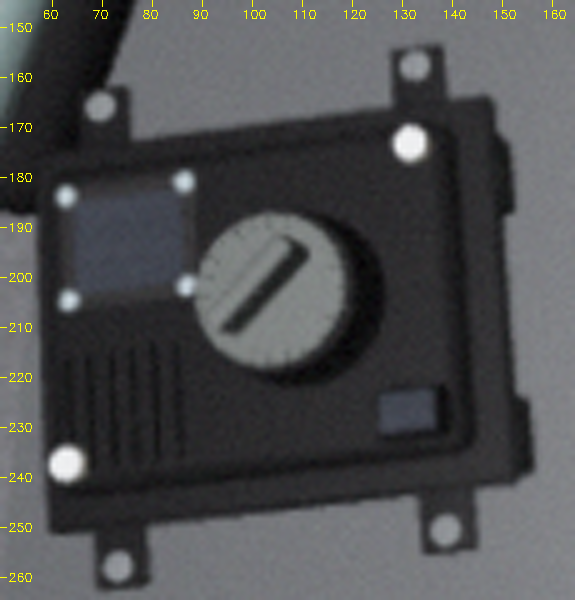

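```bash
cat > fit.py <<'E'
from h import *
from scipy.optimize import minimize
S=6
def mask(n,P,box):
    x0,y0,x1,y1=box
    uv=(proj(n,P)+.5-[x0,y0])*S*16-8
    m=np.zeros(((y1-y0)*S,(x1-x0)*S),np.uint8)
    return m,uv
def poly(n,P,box,hull=False):
    m,uv=mask(n,P,box); uv=np.int32(np.round(uv))
    if hull: uv=cv2.convexHull(uv.reshape(-1,1,2))
    cv2.fillPoly(m,[uv.reshape(-1,1,2)],1,shift=4); return m.astype(bool)
def resid(img,n,labels,box,blur=0.7):
    x0,y0,x1,y1=box;k=labels.max()+1
    A=[]
    for i in range(k):
        a=cv2.resize((labels==i).astype(np.float32),(x1-x0,y1-y0),interpolation=cv2.INTER_AREA)
        A.append(cv2.GaussianBlur(a,(0,0),blur).ravel())
    A=np.array(A).T; b=img[y0:y1,x0:x1].reshape(-1,3).astype(float)
    s,_,_,_=np.linalg.lstsq(A,b,rcond=None); return ((A@s-b)**2).mean()
def place(P,z,x,y,th):
    c,s=np.cos(th),np.sin(th);P=np.array(P,float)
    q=P[:,:2]@np.array([[c,s],[-s,c]])+[x,y]
    zz=np.full(len(q),z) if np.isscalar(z) else z
    return np.c_[q,zz]
def best(f,x0,step):
    x0=np.array(x0,float);b=None
    for k in range(2):
        sim=np.vstack([x0]+[x0+np.eye(len(x0))[i]*step[i]*(1 if k==0 else -.4) for i in range(len(x0))])
        r=minimize(f,x0,method='Nelder-Mead',options=dict(initial_simplex=sim,xatol=1e-5,fatol=1e-4,maxiter=300));x0=r.x
    return r.x,r.fun
PK=lambda s:np.array([[-37.25,-26.25],[37.25,-26.25],[37.25,26.25-18*1],[37.25-20,26.25-18],[37.25-20,26.25],[-37.25,26.25]])*[1,s]/1000
def capnest():
    from math import cos,sin
    a=np.radians(np.arange(0,360,1));r=np.full(360,29.25);out=[]
    for t in a:
        best_=29.25
        for k in range(3):
            d=t-k*2*np.pi/3;d=(d+np.pi)%(2*np.pi)-np.pi
            if abs(29.25*sin(d))<7.5 and cos(d)>0:
                best_=max(best_,36/cos(d)) if abs(36*np.tan(d))<7.5 else max(best_,7.5/abs(sin(d)))
        out.append([best_*cos(t)/1000,best_*sin(t)/1000])
    return np.array(out)
E
cat > f1.py <<'E'
from fit import *
ims={n:cv2.imread(f'pics/{n}0.png') for n in('top','scene')}
for n in ims:
    c=camera_info(n);r=cv2.Rodrigues(c['rvec'])[0];print(n,-r.T@c['tvec'])
def bx(n,P,m):
    uv=proj(n,P);a=np.floor(uv.min(0)-m).astype(int);b=np.ceil(uv.max(0)+m).astype(int)+1;return (*a,*b)
def nest_l(n,shape,p,box,dz=0.0185):
    return (poly(n,place(shape,dz,*p),box)&poly(n,place(shape,dz-.012,*p),box)).astype(int)
D=np.array([[-28,-22],[44,-22],[44,10],[24,10],[24,28],[-28,28]])/1000  # rel. driver_center
F=np.array([[-23,-15],[23,-15],[23,15],[-23,15]])/1000
def drv_l(n,p,box):
    side=np.zeros_like(poly(n,place(D,0.,*p),box))
    for i in range(len(D)):
        e=D[[i,(i+1)%len(D)]];q=np.vstack([place(e,0.,*p),place(e,.014,*p)]);side|=poly(n,q,box,True)
    top=poly(n,place(D,.014,*p),box)
    fh=poly(n,np.vstack([place(F,.014,*p),place(F,.036,*p)]),box,True);ft=poly(n,place(F,.036,*p),box)
    L=side.astype(int);L[top]=2;L[fh]=3;L[ft]=4;return L
a=np.radians(np.arange(0,360,3));C=np.c_[np.cos(a),np.sin(a)]*.039
B=np.array([[-28,-6],[28,-6],[28,6],[-28,6]])/1000
def cap_l(n,p,box):
    fl=poly(n,np.vstack([place(C,.135,*p),place(C,.140,*p)]),box,True);ft=poly(n,place(C,.140,*p),box)
    bh=poly(n,np.vstack([place(B,.140,*p),place(B,.166,*p)]),box,True);bt=poly(n,place(B,.166,*p),box)
    L=fl.astype(int);L[ft]=2;L[bh]=3;L[bt]=4;return L
objs={}
def g(uv,z): return unproj('top',[uv],z)[0][:2]
g0=g((232,190),.0185)
objs['nest_driver']=(lambda n,p,b:nest_l(n,PK(1),p,b),[*g((232,190),.0185),-.1],PK(1),.01)
objs['nest_mirror']=(lambda n,p,b:nest_l(n,PK(-1),p,b),[*g((264,228),.0185),-.1],PK(-1),.01)
objs['nest_cap']=(lambda n,p,b:nest_l(n,capnest(),p,b),[*g((268,192),.0185),-.1],capnest(),.01)
objs['driver']=(drv_l,[*g((355,241),.036),0],D,.02)
objs['cap']=(cap_l,[*g((104,202),.140),-.7],C,.14)
if __name__=='__main__':
  for k,(lf,x0,sh,z) in objs.items():
    th0s=[x0[2]] if k!='cap' else [-.7,.9,-.4]
    res={}
    for cams in(('top',),('scene',),('top','scene')):
        bo=None
        for t0 in th0s:
            xx=[x0[0],x0[1],t0]
            bs={n:bx(n,place(sh,z,*xx),6) for n in cams}
            f=lambda p:sum(resid(ims[n],n,lf(n,p,bs[n]),bs[n]) for n in cams)
            r=best(f,xx,[.006,.006,.12])
            if bo is None or r[1]<bo[1]: bo=r
        print(k,cams,np.round(bo[0],4),round(bo[1],1)); res[cams]=bo[0]
    for n in ims:
        p=res[('top','scene')] if 0 else res[('top',)]
        b=bx(n,place(sh,z,*p),6);L=lf(n,p,b)
        im=cv2.resize(ims[n][b[1]:b[3],b[0]:b[2]],None,fx=S,fy=S,interpolation=cv2.INTER_CUBIC)
        for i in range(1,L.max()+1):
            cs,_=cv2.findContours((L==i).astype(np.uint8),cv2.RETR_EXTERNAL,cv2.CHAIN_APPROX_NONE);cv2.drawContours(im,cs,-1,[(0,0,255),(0,255,0),(255,0,0),(0,255,255)][i-1],1)
        cv2.imwrite(f'pics/o_{k}_{n}.png',im)
  rows=[]
  for n in ims:
    rows.append(cv2.hconcat([cv2.resize(cv2.imread(f'pics/o_{k}_{n}.png'),(260,260)) for k in('nest_driver','driver','cap')]))
  cv2.imwrite('pics/ov.png',cv2.vconcat(rows))
E
time python3 f1.py
```

```text
top [ 0.4151888  -0.0925276   0.99726742]
scene [ 1.36201306 -0.14634544  1.15224287]
nest_driver ('top',) [ 0.5929 -0.0139 -0.0885] 74.1
nest_driver ('scene',) [ 0.5964 -0.0136 -0.0938] 55.5
nest_driver ('top', 'scene') [ 0.5937 -0.0139 -0.087 ] 166.4
nest_mirror ('top',) [ 0.4826 -0.1054 -0.0928] 91.8
nest_mirror ('scene',) [ 0.4861 -0.1059 -0.0895] 87.5
nest_mirror ('top', 'scene') [ 0.4832 -0.1056 -0.0987] 212.1Traceback (most recent call last):
  File "f1.py", line 42, in <module>
    r=best(f,xx,[.006,.006,.12])
  File "fit.py", line 30, in best
    r=minimize(f,x0,method='Nelder-Mead',options=dict(initial_simplex=sim,xatol=1e-5,fatol=1e-4,maxiter=300));x0=r.x
    res = _minimize_neldermead(fun, x0, args, callback, bounds=bounds,
                               **options)
    fxr = func(xr)
    fx = function(np.copy(x), *(wrapper_args + args))
  File "f1.py", line 41, in <lambda>
    f=lambda p:sum(resid(ims[n],n,lf(n,p,bs[n]),bs[n]) for n in cams)
               ~~~^^^^^^^^^^^^^^^^^^^^^^^^^^^^^^^^^^^^^^^^^^^^^^^^^^^
  File "f1.py", line 41, in <genexpr>
    f=lambda p:sum(resid
[... 297 characters left out ...]
"f1.py", line 8, in nest_l
    return (poly(n,place(shape,dz,*p),box)&poly(n,place(shape,dz-.012,*p),box)).astype(int)
            ~~~~^^^^^^^^^^^^^^^^^^^^^^^^^^
  File "fit.py", line 10, in poly
    m,uv=mask(n,P,box); uv=np.int32(np.round(uv))
         ~~~~^^^^^^^^^
  File "fit.py", line 6, in mask
    uv=(proj(n,P)+.5-[x0,y0])*S*16-8
        ~~~~^^^^^
  File "h.py", line 8, in proj
    k,c=K(n);return cv2.projectPoints(np.float64(P).reshape(-1,1,3),c['rvec'],c['tvec'],k,c['D'])[0].reshape(-1,2)
        ~^^^
  File "h.py", line 5, in K
    c=camera_info(n);f=192/np.tan(np.radians(c['fov_y']/2))
ValueError: time passes only in moves, steps and waits

real	0m2.379s
user	0m2.221s
sys	0m0.080s
```

```bash
python3 - <<'E'
from bench import *
import pickle
pickle.dump({n:camera_info(n) for n in('top','scene')},open('cam.pkl','wb')); print(get_obs()['clock'])
E
sed -i 's/^def K(n):/import pickle\nCAM=pickle.load(open("\.\/cam.pkl","rb"))\ndef K(n):/; s/    c=camera_info(n);f=/    c=CAM[n];f=/' h.py; sed -i 's/c=camera_info(n)/c=CAM[n]/' f1.py
sed -i 's/^def capnest/import functools\n@functools.cache\ndef capnest/' fit.py
time python3 f1.py
```

```text
0.1
top [ 0.4151888  -0.0925276   0.99726742]
scene [ 1.36201306 -0.14634544  1.15224287]
nest_driver ('top',) [ 0.5929 -0.0139 -0.0885] 74.1
nest_driver ('scene',) [ 0.5964 -0.0136 -0.0938] 55.5
nest_driver ('top', 'scene') [ 0.5937 -0.0139 -0.087 ] 166.4
nest_mirror ('top',) [ 0.4826 -0.1054 -0.0928] 91.8
nest_mirror ('scene',) [ 0.4861 -0.1059 -0.0895] 87.5
nest_mirror ('top', 'scene') [ 0.4832 -0.1056 -0.0987] 212.1
nest_cap ('top',) [ 0.5836 -0.1149 -0.0862] 77.2
nest_cap ('scene',) [ 0.5873 -0.115  -0.0961] 129.3
nest_cap ('top', 'scene') [ 0.5845 -0.115  -0.0959] 247.3
driver ('top',) [ 0.4487 -0.3551  0.009 ] 66.4
driver ('scene',) [ 0.4511 -0.3555  0.003 ] 58.0
driver ('top', 'scene') [ 0.4499 -0.3555  0.0173] 136.4
cap ('top',) [ 0.5278  0.2994 -0.6845] 358.2
cap ('scene',) [ 0.5306  0.2983 -0.7091] 417.6
cap ('top', 'scene') [ 0.5281  0.2994 -0.6927] 786.7
real	0m3.852s
user	0m4.396s
sys	0m0.044s
```

View pics/ov.png

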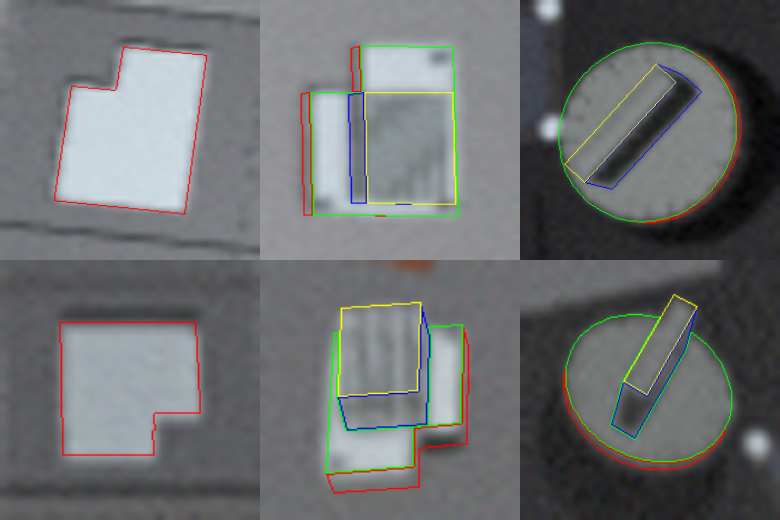

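```bash
cat >> h.py <<'E'
def pose():
    o=get_obs();return o,o['tcp_pos'],R.from_rotvec(o['orientation'])
def down(thy):  # tool x down, tool y at heading thy
    y=np.array([np.cos(thy),np.sin(thy),0]);x=np.array([0,0,-1.]);return R.from_matrix(np.c_[x,y,np.cross(x,y)])
def delta(p,Rt,p0,R0):
    return (R0.inv()*Rt).as_rotvec(), R0.inv().apply(np.array(p)-p0)
E
python3 - <<'E'
from h import *
o,p,r=pose();M=r.as_matrix();print(np.round(M,3));
print('y heading',np.arctan2(M[1,1],M[0,1]), 'clock',o['clock'],o['joints'],o['contact_force'])
c=np.array([0.529,0.299])
for th in(.885,.885-np.pi,):
    print(th,[np.round(v,4) for v in delta([*c,.24],down(th),p,r)])
E
```

```text
[[-0.     0.339  0.941]
 [-0.002  0.941 -0.339]
 [-1.    -0.002  0.   ]]
y heading 1.2250264217857203 clock 0.1 [-1.33312406  0.47772253  0.02235342  1.5563235  -0.01148433  1.10925644
 -0.08311529] [-0.47160895  0.0275952  -0.80319907]
0.885 [array([0.34  , 0.0004, 0.0015]), array([-0.0092, -0.2139,  0.3963])]
-2.2565926535897933 [array([-2.8016e+00, -2.2000e-03,  6.0000e-04]), array([-0.0092, -0.2139,  0.3963])]
```

>>> apply_moves(series="0.03 0 0 0 -0.02 0.04 1; 0.08 0 0 0 -0.05 0.09 1; 0.13 0 0 0 -0.078 0.145 1; 0.18 0 0 0 -0.105 0.2 1; 0.23 0 0 0 -0.135 0.25 1; 0.28 0 0 -0.004 -0.165 0.305 1; 0.32 0 0 -0.008 -0.19 0.352 1; 0.34 0 0 -0.0092 -0.208 0.385 1; 0.34 0 0 -0.0092 -0.2139 0.3963 1", force=25)

```text
clock: 1.23
tcp_pos: [0.5307, 0.2967, 0.2403]
orientation: [0.539, 1.502, -0.541]
contact_force: [-0.8, 0.0, 0.6]
grip_width: 0.0854
```

```bash
cat > s.py <<'E'
from h import *
o,p,r=pose();M=r.as_matrix()
print('t',o['clock'],'p',np.round(p,4),'yhead',round(np.arctan2(M[1,1],M[0,1]),4),'tilt',np.round(M[:,0],3),'\nj',np.round(o['joints'],3),'F',np.round(o['contact_force'],2),'M',np.round(o['moment'],3),'w',round(o['grip_width'],4))
E
python3 s.py
```

```text
t 1.225 p [0.5307 0.2967 0.2403] yhead 0.8808 tilt [ 0.    -0.001 -1.   ] 
j [-0.789  0.362  0.228  1.725 -0.09   1.065  0.35 ] F [-0.85  0.02  0.56] M [0.068 0.006 0.03 ] w 0.0854
```

>>> apply_moves(series="0.01 0 0 0.02 0 0 1; 0.01 0 0 0.05 0 0 1; 0.01 0 0 0.075 0 0 1; 0.01 0 0 0.09 0 0 1; 0.01 0 0 0.0975 0 0 1; 0.01 0 0 0.0975 0 0 1")

```text
clock: 1.98
tcp_pos: [0.529, 0.2998, 0.143]
orientation: [0.544, 1.502, -0.544]
contact_force: [-0.0, -0.3, 0.2]
grip_width: 0.085
```

```bash
python3 s.py
python3 - <<'E'
from h import *
for n in('top','scene'): cv2.imwrite(f'pics/{n}1.png',grab_frame(n))
a=cv2.imread('pics/top1.png');crop(a,50,145,165,265,5,'pics/l1.png')
a=cv2.imread('pics/scene1.png');crop(a,310,120,430,240,5,'pics/l1s.png')
cv2.imwrite('pics/l1c.png',cv2.hconcat([cv2.resize(cv2.imread('pics/l1.png'),(400,420)),cv2.resize(cv2.imread('pics/l1s.png'),(400,420))]))
E
```

```text
t 1.975 p [0.529  0.2998 0.143 ] yhead 0.8755 tilt [-0. -0. -1.] 
j [-0.774  0.467  0.206  1.814 -0.121  0.873  0.364] F [-0.01 -0.28  0.19] M [ 0.008  0.008 -0.016] w 0.085
```

View pics/l1c.png

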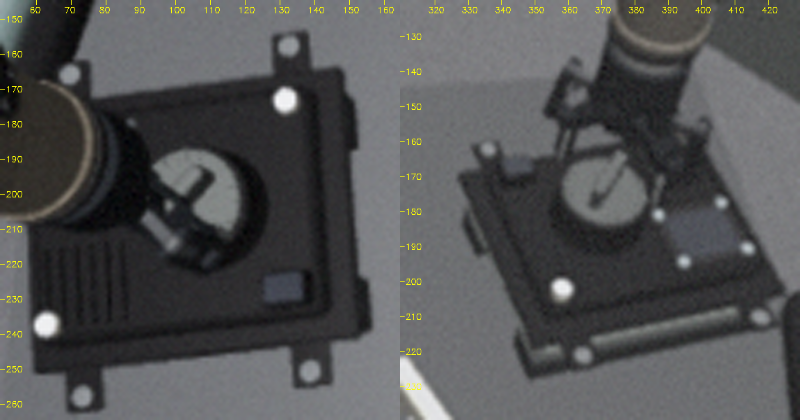

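The gripper straddles the bar (scene: bar about (373,178), fingers either side). Closing gently.

>>> apply_moves(series="0 0 0 0 0 0 0; 0 0 0 0 0 0 0; 0 0 0 0 0 0 0; 0 0 0 0 0 0 0; 0 0 0 0 0 0 0; 0 0 0 0 0 0 0", force=25)

```text
clock: 2.82
tcp_pos: [0.5293, 0.2995, 0.1431]
orientation: [0.545, 1.501, -0.544]
contact_force: [0.6, -0.4, 0.6]
grip_width: 0.0114
```

```bash
python3 s.py
```

```text
t 2.825 p [0.5293 0.2995 0.1431] yhead 0.875 tilt [ 0.  0. -1.] 
j [-0.774  0.467  0.207  1.814 -0.121  0.873  0.364] F [ 0.62 -0.35  0.56] M [ 0.026  0.022 -0.044] w 0.0114
```

>>> apply_moves(series="-0.03 0 0 0 0 0 0; -0.08 0 0 0 0 0 0; -0.14 0 0 0 0 0 0; -0.2 0 0 0 0 0 0; -0.26 0 0 0 0 0 0; -0.3 0 0 0 0 0 0; -0.33 0 0 0 0 0 0")

```text
clock: 3.7
tcp_pos: [0.5293, 0.2995, 0.1431]
orientation: [0.286, 1.552, -0.286]
contact_force: [0.3, -0.4, 3.4]
grip_width: 0.0115
```

```bash
python3 s.py
```

```text
t 3.7 p [0.5293 0.2995 0.1431] yhead 1.2066 tilt [ 0.  0. -1.] 
j [-0.714  0.463  0.127  1.809 -0.074  0.873  0.654] F [ 0.33 -0.43  3.37] M [-0.04  -0.011 -0.086] w 0.0115
```

>>> apply_moves(series="-0.035 0 0 0 0 0 0; -0.07 0 0 0 0 0 0; -0.105 0 0 0 0 0 0")

```text
clock: 4.08
tcp_pos: [0.5292, 0.2996, 0.1432]
orientation: [0.203, 1.561, -0.203]
contact_force: [0.6, 0.2, 3.1]
grip_width: 0.0114
```

```bash
python3 s.py
```

```text
t 4.075 p [0.5292 0.2996 0.1432] yhead 1.3122 tilt [ 0.  0. -1.] 
j [-0.695  0.463  0.103  1.808 -0.06   0.874  0.747] F [0.64 0.23 3.14] M [-0.085  0.028 -0.097] w 0.0114
```

>>> apply_moves(series="-0.035 0 0 0 0 0 0; -0.07 0 0 0 0 0 0; -0.105 0 0 0 0 0 0")

```text
clock: 4.45
tcp_pos: [0.5292, 0.2996, 0.1431]
orientation: [0.121, 1.567, -0.12]
contact_force: [-0.8, -0.2, 3.5]
grip_width: 0.0114
```

```bash
python3 s.py
```

```text
t 4.45 p [0.5292 0.2996 0.1431] yhead 1.4172 tilt [ 0.  0. -1.] 
j [-0.677  0.462  0.078  1.807 -0.045  0.874  0.839] F [-0.77 -0.18  3.46] M [-0.052  0.038 -0.085] w 0.0114
```

>>> apply_moves(series="-0.035 0 0 0 0 0 0; -0.07 0 0 0 0 0 0")

```text
clock: 4.7
tcp_pos: [0.5292, 0.2996, 0.1431]
orientation: [0.066, 1.57, -0.065]
contact_force: [-0.4, -0.0, 4.6]
grip_width: 0.0116
```

```bash
python3 s.py
```

```text
t 4.7 p [0.5292 0.2996 0.1431] yhead 1.4873 tilt [ 0.  0. -1.] 
j [-0.664  0.462  0.061  1.806 -0.036  0.875  0.901] F [-0.42 -0.05  4.64] M [-0.092  0.011 -0.121] w 0.0116
```

>>> apply_moves(series="-0.035 0 0 0 0 0 0; -0.07 0 0 0 0 0 0")

```text
clock: 4.95
tcp_pos: [0.5293, 0.2992, 0.1431]
orientation: [0.011, 1.571, -0.011]
contact_force: [0.1, -2.7, 5.2]
grip_width: 0.0116
```

```bash
python3 s.py
```

```text
t 4.95 p [0.5293 0.2992 0.1431] yhead 1.5569 tilt [ 0. -0. -1.] 
j [-0.652  0.462  0.045  1.805 -0.026  0.876  0.962] F [ 0.06 -2.69  5.22] M [-0.387  0.018 -0.218] w 0.0116
```

>>> apply_moves(series="-0.035 0 0 0 0 0 0; -0.07 0 0 0 0 0 0")

```text
clock: 5.2
tcp_pos: [0.529, 0.2989, 0.1432]
orientation: [-0.042, 1.571, 0.042]
contact_force: [-2.4, -1.0, 7.8]
grip_width: 0.0114
```

```bash
python3 s.py
```

```text
t 5.2 p [0.529  0.2989 0.1432] yhead 1.6246 tilt [-0.001 -0.    -1.   ] 
j [-0.639  0.461  0.029  1.804 -0.017  0.877  1.023] F [-2.44 -1.    7.84] M [-0.373  0.393 -0.963] w 0.0114
```

>>> apply_moves(series="0.02 0 0 0 0 0 0; 0.02 0 0 0 0 0 0")

```text
clock: 5.45
tcp_pos: [0.529, 0.2989, 0.1431]
orientation: [-0.026, 1.571, 0.026]
contact_force: [-1.1, -1.7, 6.6]
grip_width: 0.0116
```

```bash
python3 s.py
```

```text
t 5.45 p [0.529  0.2989 0.1431] yhead 1.604 tilt [-0.001 -0.    -1.   ] 
j [-0.643  0.461  0.034  1.805 -0.02   0.877  1.004] F [-1.13 -1.68  6.63] M [-0.298  0.302 -0.643] w 0.0116
```

>>> apply_moves(series="0.02 0 0 0 0 0 0; 0.03 0 0 0 0 0 0; 0.03 0 0 -0.001 0 0 0; 0.03 0 0 -0.003 0 0 0", force=40)

```text
clock: 5.95
tcp_pos: [0.5286, 0.2989, 0.1448]
orientation: [-0.005, 1.572, 0.003]
contact_force: [1.9, 0.7, -4.9]
grip_width: 0.0109
```

```bash
python3 s.py
```

```text
t 5.95 p [0.5286 0.2989 0.1448] yhead 1.5754 tilt [-0.001 -0.001 -1.   ] 
j [-0.649  0.459  0.041  1.804 -0.023  0.881  0.978] F [ 1.92  0.68 -4.85] M [-0.009 -0.497 -0.218] w 0.0109
```

>>> apply_moves(series="0 0 0 -0.001 0 0 0; 0 0 0 -0.0015 0 0 0")

```text
clock: 6.2
tcp_pos: [0.5287, 0.299, 0.147]
orientation: [-0.004, 1.572, 0.003]
contact_force: [1.6, -0.6, -4.9]
grip_width: 0.0115
```

```bash
python3 s.py
```

```text
t 6.2 p [0.5287 0.299  0.147 ] yhead 1.5751 tilt [-0.001 -0.001 -1.   ] 
j [-0.649  0.457  0.041  1.802 -0.023  0.885  0.978] F [ 1.56 -0.62 -4.94] M [-0.271 -0.175 -0.091] w 0.0115
```

>>> apply_moves(series="0 0 0 -0.003 0 0 0; 0 0 0 -0.006 0 0 0; 0 0 0 -0.009 0 0 0; 0 0 0 -0.013 0 0 0")

```text
clock: 6.7
tcp_pos: [0.5292, 0.2998, 0.161]
orientation: [-0.003, 1.57, 0.004]
contact_force: [0.0, 0.2, -1.5]
grip_width: 0.0111
```

```bash
python3 s.py
```

```text
t 6.7 p [0.5292 0.2998 0.161 ] yhead 1.5753 tilt [ 0.  0. -1.] 
j [-0.65   0.44   0.042  1.791 -0.023  0.91   0.978] F [ 0.02  0.19 -1.47] M [-0.033 -0.019  0.051] w 0.0111
```

Run:
```python
from h import *
print('spray',unproj('top',[(198,122)],.1),unproj('scene',[(314,262)],.05),'shroud',unproj('top',[(269,130)],.03),'smallcap',unproj('top',[(320,138)],.02))
o,p,r=pose()
print([np.round(v,4) for v in delta([.5855,-.115,.26],down(1.575-.097),p,r)])
```

```text
spray [[0.75569211 0.07845756 0.1       ]] [[0.77528808 0.0833009  0.05      ]] shroud [[ 0.76208981 -0.11307587  0.03      ]] smallcap [[ 0.74539594 -0.26065751  0.02      ]]
[array([ 0.0973,  0.0003, -0.0005]), array([-0.0992, -0.415 ,  0.0545])]
```

>>> apply_moves(series="0 0 0 -0.03 0 0 0; 0 0 0 -0.07 -0.01 0 0; 0.01 0 0 -0.095 -0.04 0.006 0; 0.02 0 0 -0.099 -0.085 0.012 0; 0.035 0 0 -0.099 -0.135 0.018 0; 0.05 0 0 -0.099 -0.185 0.025 0; 0.065 0 0 -0.099 -0.235 0.032 0; 0.08 0 0 -0.099 -0.285 0.038 0; 0.09 0 0 -0.099 -0.335 0.045 0; 0.097 0 0 -0.099 -0.38 0.05 0; 0.097 0 0 -0.099 -0.405 0.054 0; 0.097 0 0 -0.099 -0.415 0.0545 0")

```text
clock: 8.2
tcp_pos: [0.5853, -0.1171, 0.2598]
orientation: [0.075, 1.569, -0.075]
contact_force: [-0.1, 0.7, -0.4]
grip_width: 0.0112
```

```bash
python3 s.py
python3 - <<'E'
from h import *
for n in('top','scene'): cv2.imwrite(f'pics/{n}2.png',grab_frame(n))
a=cv2.imread('pics/top2.png');crop(a,80,178,132,230,8,'pics/l2.png');crop(a,200,140,310,250,4,'pics/t2.png')
a2=cv2.imread('pics/scene2.png');crop(a2,345,150,400,205,8,'pics/l2s.png');crop(a2,215,140,305,250,4,'pics/t2s.png')
cv2.imwrite('pics/l2c.png',cv2.hconcat([cv2.resize(cv2.imread('pics/l2.png'),(400,400)),cv2.resize(cv2.imread('pics/l2s.png'),(400,400))]))
cv2.imwrite('pics/t2c.png',cv2.hconcat([cv2.imread('pics/t2.png'),cv2.imread('pics/t2s.png')]))
E
```

```text
t 8.2 p [ 0.5853 -0.1171  0.2598] yhead 1.4755 tilt [ 0. -0. -1.] 
j [-0.106  0.326  0.254  1.731 -0.09   1.095  1.652] F [-0.14  0.69 -0.41] M [0.005 0.016 0.034] w 0.0112
```

View pics/l2c.png

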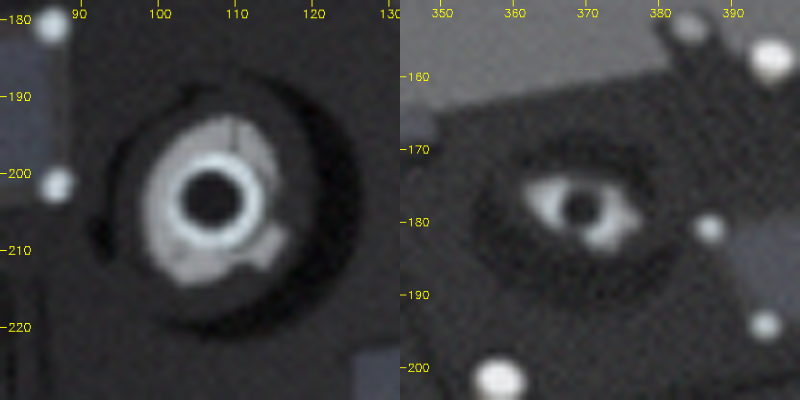

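View pics/t2c.png

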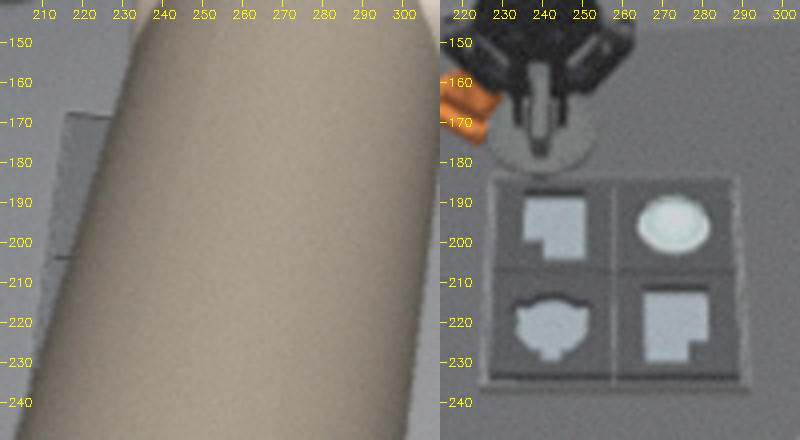

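Run:
```python
from fit import *
cn=capnest()*[29/29.25]
a=cv2.imread('pics/top2.png');b=cv2.imread('pics/scene2.png')
for k,th in(('A',0.03),('B',np.pi+.03)):
    P=place(cn,.134,.5278,.2994,th);P2=place(cn,.120,.5278,.2994,th)
    crop(a,80,178,132,230,8,f'pics/m{k}.png',[proj('top',P),proj('top',P2)],grid=0)
cv2.imwrite('pics/mc.png',cv2.resize(cv2.hconcat([cv2.imread('pics/mA.png'),cv2.imread('pics/mB.png')]),(800,400)))
```

```text
(no output)
```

View pics/mc.png

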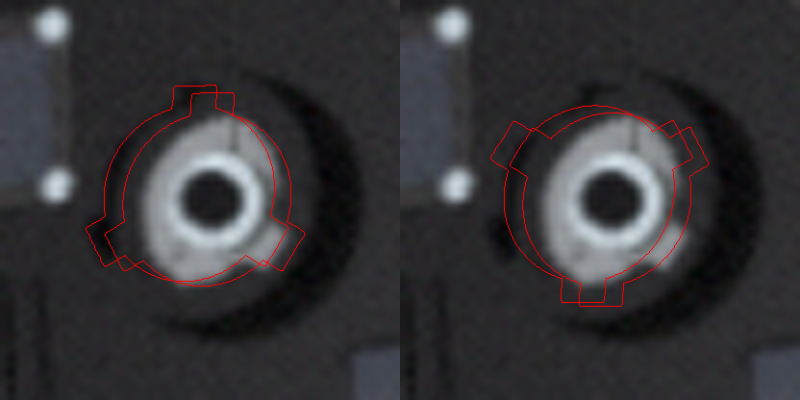

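>>> apply_moves(series="0 0 0 0.03 0 0 0; 0 0 0 0.075 0 0 0; 0 0 0 0.12 0 0 0; 0 0 0 0.16 0 0 0; 0 0 0 0.19 0 0 0; 0 0 0 0.208 0 0 0; 0 0 0 0.213 0 0 0; 0 0 0 0.213 0 0 0; 0 0 0 0.213 0 0 0")

```text
clock: 9.43
tcp_pos: [0.5863, -0.1153, 0.0477]
orientation: [0.073, 1.567, -0.073]
contact_force: [-0.4, 0.0, -1.2]
grip_width: 0.0113
```

```bash
python3 s.py
cat > f2.py <<'E'
from fit import *
import sys
k=sys.argv[1];dz=float(sys.argv[2])  # dz = flange underside - tcp z
o,p,r=pose()
img=grab_frame('scene');cv2.imwrite(f'pics/scene{k}.png',img);t=grab_frame('top');cv2.imwrite(f'pics/top{k}.png',t)
zf=p[2]+dz
a=np.radians(np.arange(0,360,3));C=np.c_[np.cos(a),np.sin(a)]*.039
x0=[p[0]+.001,p[1]]
box=None
uv=proj('scene',place(C,zf,*x0,0));box=(*np.floor(uv.min(0)-5).astype(int),*(np.ceil(uv.max(0)+6).astype(int)))
def lab(q):
    fl=poly('scene',np.vstack([place(C,zf,*q,0),place(C,zf+.005,*q,0)]),box,True);ft=poly('scene',place(C,zf+.005,*q,0),box)
    L=fl.astype(int);L[ft]=2;return L
crop(img,*box,8,'pics/cf.png',[proj('scene',place(C,zf+.005,*x0,0)),proj('scene',place(C,zf,*x0,0))])
print('zf',zf,'tcp',p,box)
E
python3 f2.py 3 -.008
```

```text
t 9.425 p [ 0.5863 -0.1153  0.0477] yhead 1.478 tilt [ 0.002 -0.    -1.   ] 
j [-0.055  0.585  0.193  1.893 -0.17   0.678  1.716] F [-0.42  0.   -1.24] M [-0.025  0.02   0.019] w 0.0113
zf 0.03972429003664469 tcp [ 0.58631951 -0.11533179  0.04772429] (np.int64(225), np.int64(201), np.int64(261), np.int64(233))
```

View pics/cf.png

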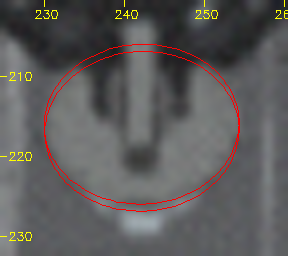

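```bash
cat > f3.py <<'E'
from fit import *
import sys
k=sys.argv[1];dz=float(sys.argv[2])
o,p,r=pose();img=cv2.imread(f'pics/scene{k}.png');zf=p[2]+dz
a=np.radians(np.arange(0,360,3));C=np.c_[np.cos(a),np.sin(a)]*.039
uv=proj('scene',place(C,zf,p[0],p[1],0));box=(*np.floor(uv.min(0)-3).astype(int),*(np.ceil(uv.max(0)+4).astype(int)))
x0,y0,x1,y1=box
th=float(sys.argv[3]) if len(sys.argv)>3 else -.092
nest=lambda x,y:poly('scene',place(capnest(),.0185,x,y,th),box)&poly('scene',place(capnest(),.0065,x,y,th),box)
W=np.ones((y1-y0,x1-x0),bool);W[:215-y0]=False;W[:224-y0,233-x0:251-x0]=False
def f(q,full=False):
    fl=poly('scene',np.vstack([place(C,zf,*q[:2],0),place(C,zf+.005,*q[:2],0)]),box,True);ft=poly('scene',place(C,zf+.005,*q[:2],0),box)
    L=np.zeros(fl.shape,int);L[nest(.5873,-.115)]=3;L[fl]=1;L[ft]=2
    A=[cv2.GaussianBlur(cv2.resize((L==i).astype(np.float32),(x1-x0,y1-y0),interpolation=cv2.INTER_AREA),(0,0),.7)[W] for i in range(4)]
    A=np.array(A).T;b=img[y0:y1,x0:x1][W].astype(float);s=np.linalg.lstsq(A,b,rcond=None)[0]
    if full:print(np.round(s[:,1]))
    return ((A@s-b)**2).mean()
q,v=best(f,[p[0],p[1]],[.003,.003]);f(q,True)
print('cap scene',np.round(q,4),'res',round(v,1),'tcp',np.round(p,4),'cap-tcp',np.round(q-p[:2],4),'nest scene .5873 -.115 -> move',np.round([.5873-q[0],-.115-q[1]],4))
E
python3 f3.py 3 -.008; python3 f3.py 3 -.009
```

```text
[ 96.  70. 121. 155.]
cap scene [ 0.5855 -0.1146] res 77.3 tcp [ 0.586  -0.1154  0.0475] cap-tcp [-0.0005  0.0008] nest scene .5873 -.115 -> move [ 0.0018 -0.0004]
[ 96.  69. 122. 155.]
cap scene [ 0.5848 -0.1151] res 77.0 tcp [ 0.586  -0.1154  0.0475] cap-tcp [-0.0012  0.0003] nest scene .5873 -.115 -> move [0.0025 0.0001]
```

>>> apply_moves(series="0 0 0 0.003 0 0.0012 0; 0 0 0 0.006 0 0.0012 0; 0 0 0 0.009 0 0.0012 0; 0 0 0 0.0115 0 0.0012 0; 0 0 0 0.013 0 0.0012 0", force=40)

```text
clock: 10.15
tcp_pos: [0.5864, -0.1154, 0.0332]
orientation: [0.073, 1.57, -0.073]
contact_force: [-0.6, -0.7, -1.9]
grip_width: 0.0113
```

```bash
python3 s.py
```

```text
t 10.15 p [ 0.5864 -0.1154  0.0332] yhead 1.478 tilt [-0.  0. -1.] 
j [-0.05   0.608  0.187  1.895 -0.175  0.655  1.721] F [-0.58 -0.68 -1.88] M [ 0.032  0.022 -0.005] w 0.0113
```

>>> apply_moves(series="0 0 0 0.002 0 0 0; 0 0 0 0.004 0 0 0; 0 0 0 0.005 0 0 0; 0 0 0 0.005 0 0 0")

```text
clock: 10.65
tcp_pos: [0.5865, -0.1154, 0.0284]
orientation: [0.073, 1.57, -0.073]
contact_force: [0.4, -0.4, -1.6]
grip_width: 0.0111
```

```bash
python3 s.py
```

```text
t 10.65 p [ 0.5865 -0.1154  0.0284] yhead 1.4779 tilt [-0.  0. -1.] 
j [-0.049  0.615  0.184  1.896 -0.177  0.646  1.722] F [ 0.41 -0.43 -1.61] M [-0.011  0.013  0.051] w 0.0111
```

>>> apply_moves(series="0 0 0 0.001 0 0 0; 0 0 0 0.002 0 0 0; 0 0 0 0.0025 0 0 0")

```text
clock: 11.02
tcp_pos: [0.5867, -0.1154, 0.0266]
orientation: [0.073, 1.57, -0.073]
contact_force: [-2.7, 1.2, 9.6]
grip_width: 0.0112
```

```bash
python3 s.py
python3 - <<'E'
from h import *
a=grab_frame('scene');cv2.imwrite('pics/scene4.png',a);crop(a,215,180,310,240,8,'pics/c4.png')
E
```

```text
t 11.025 p [ 0.5867 -0.1154  0.0266] yhead 1.478 tilt [ 0.  0. -1.] 
j [-0.048  0.618  0.183  1.896 -0.178  0.643  1.723] F [-2.65  1.17  9.61] M [ 0.151  0.752 -0.005] w 0.0112
```

View pics/c4.png

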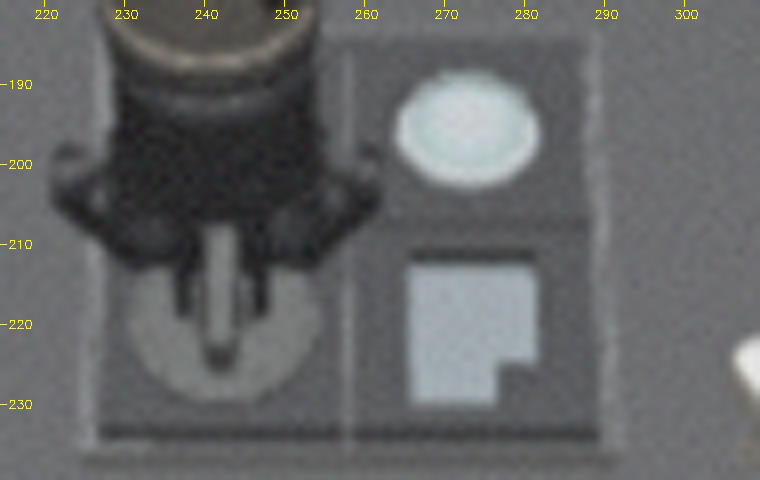

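>>> apply_moves(series="0 0 0 -0.0005 0 0 0.3; 0 0 0 -0.0005 0 0 0.6; 0 0 0 -0.0005 0 0 0.6; 0 0 0 -0.0005 0 0 0.6; 0 0 0 -0.01 0 0 0.6; 0 0 0 -0.03 0 0 0.6; 0 0 0 -0.07 0 0 0.8; 0 0 0 -0.11 0 0 1")

```text
clock: 12.08
tcp_pos: [0.5867, -0.1155, 0.1386]
orientation: [0.073, 1.569, -0.073]
contact_force: [-0.4, -0.2, 0.5]
grip_width: 0.0838
```

```bash
python3 s.py
python3 - <<'E'
from h import *
a=grab_frame('scene');cv2.imwrite('pics/scene5.png',a);crop(a,215,180,310,240,8,'pics/c5.png')
o,p,r=pose();print([np.round(v,4) for v in delta([.450,-.3553,.12],down(np.pi/2+.008),p,r)])
E
```

```text
t 12.075 p [ 0.5867 -0.1155  0.1386] yhead 1.4778 tilt [ 0.001 -0.    -1.   ] 
j [-0.085  0.459  0.229  1.843 -0.134  0.853  1.687] F [-0.43 -0.24  0.52] M [-0.057 -0.05  -0.056] w 0.0838
[array([-0.1016,  0.0094,  0.0003]), array([ 0.0231, -0.2511, -0.1172])]
```

View pics/c5.png

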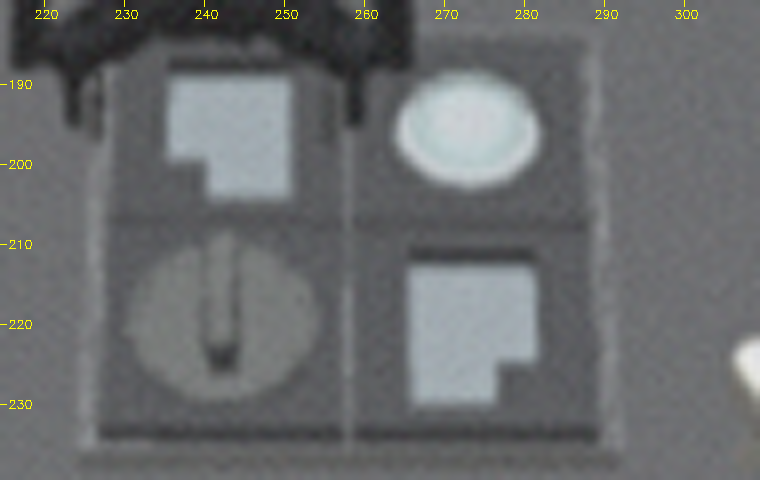

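>>> apply_moves(series="-0.01 0 0 0 -0.02 -0.01 1; -0.03 0 0 0 -0.06 -0.027 1; -0.045 0 0 0.005 -0.1 -0.046 1; -0.06 0 0 0.01 -0.14 -0.065 1; -0.075 0 0 0.015 -0.18 -0.084 1; -0.09 0 0 0.02 -0.215 -0.1 1; -0.1 0 0 0.023 -0.24 -0.112 1; -0.101 0 0 0.023 -0.251 -0.117 1; -0.101 0 0 0.023 -0.251 -0.117 1; -0.101 0 0 0.023 -0.251 -0.117 1")

```text
clock: 13.38
tcp_pos: [0.448, -0.3531, 0.1133]
orientation: [-0.008, 1.57, 0.008]
contact_force: [0.5, 0.2, 0.0]
grip_width: 0.0854
```

```bash
python3 s.py
python3 - <<'E'
from h import *
for n in('scene','top'):
    a=grab_frame(n);cv2.imwrite(f'pics/{n}6.png',a)
    crop(a,*((200,160,370,290) if n=='top' else (130,120,310,250)),4,f'pics/c6{n}.png')
E
```

```text
t 13.375 p [ 0.448  -0.3531  0.1133] yhead 1.5809 tilt [ 0.001  0.001 -1.   ] 
j [ 0.37   0.455  0.241  1.926 -0.152  0.777  2.278] F [0.45 0.15 0.04] M [ 0.011 -0.005 -0.004] w 0.0854
```

View pics/c6top.png

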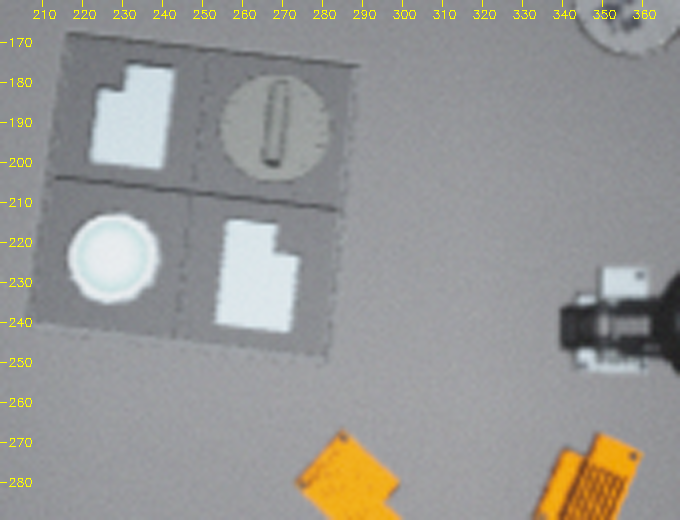

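View pics/c6scene.png

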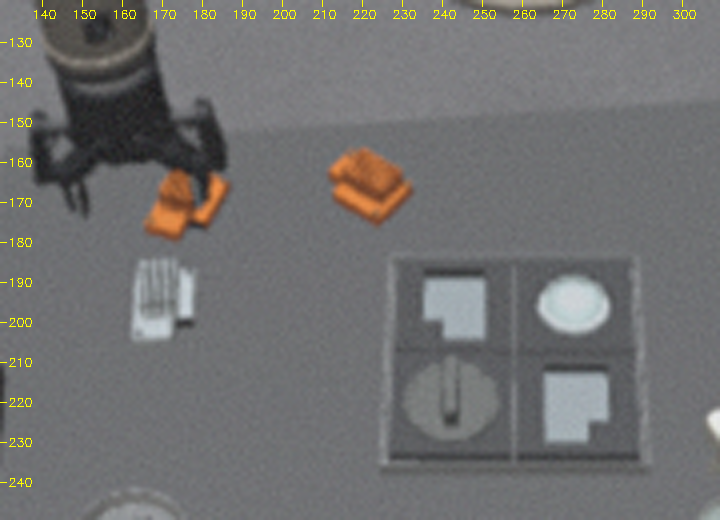

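```bash
cat > f4.py <<'E'
from fit import *
import f1
a=f1.C
def capl(n,p,box,z):
    fl=poly(n,np.vstack([place(a,z,*p),place(a,z+.005,*p)]),box,True);ft=poly(n,place(a,z+.005,*p),box)
    bh=poly(n,np.vstack([place(f1.B,z+.005,*p),place(f1.B,z+.031,*p)]),box,True);bt=poly(n,place(f1.B,z+.031,*p),box)
    L=fl.astype(int);L[ft]=2;L[bh]=3;L[bt]=4;return L
import sys
for n in('top','scene'):
    im=cv2.imread(f'pics/{n}{sys.argv[1]}.png');x0=[.5855,-.115,-.09]
    b=f1.bx(n,place(a,.02,*x0),4)
    q,v=best(lambda p:resid(im,n,capl(n,p,b,.0185),b),x0,[.004,.004,.1]);print(n,np.round(q,4),round(v,1))
E
python3 f4.py 6
```

```text
top [ 0.4151888  -0.0925276   0.99726742]
scene [ 1.36201306 -0.14634544  1.15224287]
top [ 0.585  -0.1147 -0.0413] 99.1
scene [ 0.5873 -0.1151 -0.1025] 120.6
```

```bash
python3 s.py
python3 - <<'E'
from h import *
o,p,r=pose();print([np.round(v,4) for v in delta([.450,-.3553,.018],down(np.pi/2+.008),p,r)])
E
```

```text
t 13.475 p [ 0.4479 -0.3531  0.1131] yhead 1.5812 tilt [ 0.001  0.    -1.   ] 
j [ 0.37   0.455  0.242  1.927 -0.152  0.777  2.278] F [0.58 0.25 0.37] M [-0.027  0.006  0.048] w 0.0858
[array([ 0.0024,  0.0005, -0.0005]), array([ 0.0951, -0.0022,  0.0021])]
```

>>> apply_moves(series="0.003 0 0 0.02 -0.0022 0.0021 1; 0.003 0 0 0.05 -0.0022 0.0021 1; 0.003 0 0 0.075 -0.0022 0.0021 1; 0.003 0 0 0.09 -0.0022 0.0021 1; 0.003 0 0 0.097 -0.0022 0.0021 1; 0.003 0 0 0.0972 -0.0022 0.0021 1")

```text
clock: 14.22
tcp_pos: [0.4489, -0.3566, 0.0155]
orientation: [-0.004, 1.571, 0.004]
contact_force: [-0.3, 0.4, 0.2]
grip_width: 0.0857
```

```bash
python3 s.py
python3 - <<'E'
from h import *
a=[]
for n in('scene','top'):
    i=grab_frame(n);cv2.imwrite(f'pics/{n}7.png',i)
    crop(i,*((325,210,385,270) if n=='top' else (140,165,200,225)),6,f'pics/c7{n}.png');a.append(cv2.imread(f'pics/c7{n}.png'))
cv2.imwrite('pics/c7.png',cv2.hconcat(a))
E
```

```text
t 14.225 p [ 0.4489 -0.3566  0.0155] yhead 1.576 tilt [-0.  0. -1.] 
j [ 0.412  0.61   0.196  1.959 -0.201  0.592  2.318] F [-0.28  0.4   0.2 ] M [-0.007 -0.02   0.031] w 0.0857
```

View pics/c7.png

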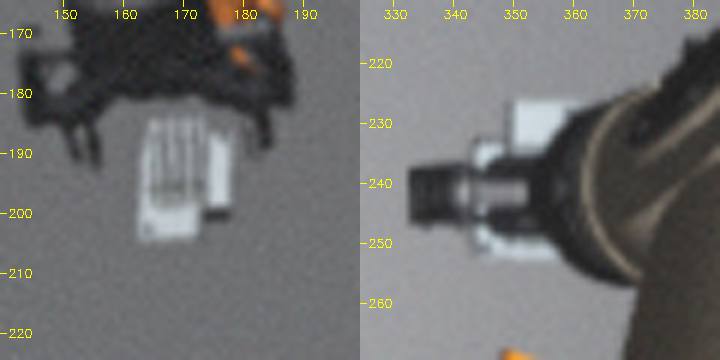

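>>> apply_moves(series="0 0 0 0 0.0008 0.0008 0; 0 0 0 0 0.0008 0.0008 0; 0 0 0 0 0.0008 0.0008 0; 0 0 0 0 0.0008 0.0008 0; 0 0 0 0 0.0008 0.0008 0", force=40)

```text
clock: 14.95
tcp_pos: [0.45, -0.3561, 0.0162]
orientation: [-0.004, 1.57, 0.004]
contact_force: [-1.5, 0.2, 5.6]
grip_width: 0.0291
```

```bash
python3 s.py
```

```text
t 14.95 p [ 0.45   -0.3561  0.0162] yhead 1.5759 tilt [ 0.001 -0.    -1.   ] 
j [ 0.41   0.609  0.197  1.959 -0.201  0.592  2.316] F [-1.46  0.17  5.56] M [ 0.052  0.127 -0.015] w 0.0291
```

>>> apply_moves(series="0 0 0 -0.005 0 0 0; 0 0 0 -0.02 0 0 0; 0 0 0 -0.05 0 0 0; 0 0 0 -0.08 0 0 0; 0 0 0 -0.085 0 0 0; 0 0 0 -0.085 0 0 0", force=60)

```text
clock: 15.7
tcp_pos: [0.4496, -0.3556, 0.1008]
orientation: [-0.004, 1.571, 0.004]
contact_force: [-0.1, -0.7, -2.0]
grip_width: 0.0292
```

```bash
python3 s.py
python3 - <<'E'
from h import *
a=[]
for n in('scene','top'):
    i=grab_frame(n);cv2.imwrite(f'pics/{n}8.png',i)
    crop(i,*((315,200,385,270) if n=='top' else (130,135,200,205)),6,f'pics/c7{n}.png');a.append(cv2.imread(f'pics/c7{n}.png'))
cv2.imwrite('pics/c8.png',cv2.resize(cv2.hconcat(a),(800,400)))
o,p,r=pose();print([np.round(v,4) for v in delta([.5869,-.0159,.10],down(np.pi/2-.092),p,r)])
E
```

```text
t 15.7 p [ 0.4496 -0.3556  0.1008] yhead 1.5761 tilt [ 0.  0. -1.] 
j [ 0.374  0.477  0.241  1.927 -0.161  0.755  2.282] F [-0.13 -0.75 -2.03] M [ 0.005  0.029 -0.032] w 0.0292
[array([ 0.0973, -0.0017, -0.0011]), array([-1.000e-04,  3.386e-01,  1.397e-01])]
```

View pics/c8.png

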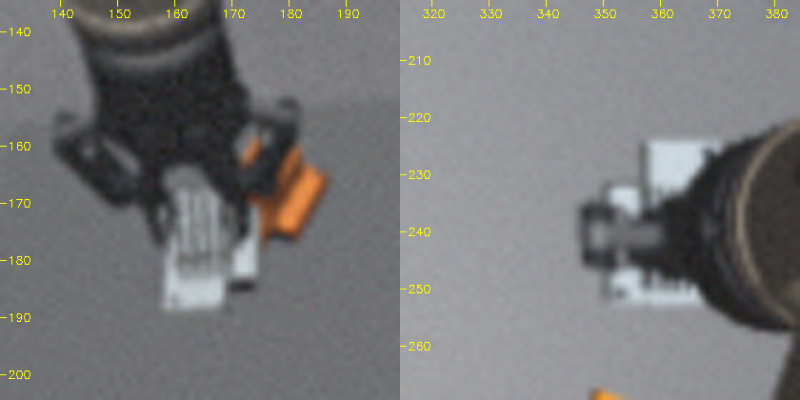

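>>> apply_moves(series="0.005 0 0 0 0.015 0.006 0; 0.015 0 0 0 0.05 0.02 0; 0.028 0 0 0 0.09 0.037 0; 0.04 0 0 0 0.13 0.054 0; 0.052 0 0 0 0.17 0.071 0; 0.064 0 0 0 0.21 0.087 0; 0.076 0 0 0 0.25 0.104 0; 0.088 0 0 0 0.285 0.118 0; 0.095 0 0 0 0.315 0.13 0; 0.097 0 0 0 0.333 0.1375 0; 0.097 0 0 0 0.3386 0.1397 0; 0.097 0 0 0 0.3386 0.1397 0")

```text
clock: 17.3
tcp_pos: [0.5872, -0.0172, 0.1005]
orientation: [0.072, 1.57, -0.073]
contact_force: [0.4, -0.4, -2.2]
grip_width: 0.0288
```

```bash
python3 s.py
```

```text
t 17.3 p [ 0.5872 -0.0172  0.1005] yhead 1.4784 tilt [-0.001 -0.001 -1.   ] 
j [-0.249  0.496  0.224  1.892 -0.152  0.771  1.537] F [ 0.37 -0.39 -2.25] M [-0.071  0.008  0.03 ] w 0.0288
```

>>> apply_moves(series="0 0 0 0.015 0 0 0; 0 0 0 0.035 0 0 0; 0 0 0 0.052 0 0 0; 0 0 0 0.06 0 0 0; 0 0 0 0.06 0 0 0; 0 0 0 0.06 0 0 0")

```text
clock: 18.05
tcp_pos: [0.5881, -0.0166, 0.0413]
orientation: [0.072, 1.569, -0.072]
contact_force: [0.5, 0.9, -2.3]
grip_width: 0.0286
```

```bash
python3 s.py
cat > f5.py <<'E'
from fit import *
import f1,sys
o,p,r=pose();th=np.arctan2(*r.as_matrix()[[1,0],1])-np.pi/2;z=p[2]-.0162
im=grab_frame('scene');cv2.imwrite(f'pics/scene{sys.argv[1]}.png',im)
D,F=f1.D,f1.F;n='scene'
def lines(q):
    e=[place(D,z,*q,th),place(D,z+.014,*q,th),place(F,z+.014,*q,th),place(F,z+.036,*q,th)];return [proj(n,x) for x in e]
Nn=[proj(n,place(PK(1),.0185,.5964,-.0136,-.092))]
crop(im,250,190,300,240,14,'pics/cd.png',[lines(p[:2])[1]]+[lines(p[:2])[3]]+Nn,grid=5)
crop(im,250,190,300,240,14,'pics/cd0.png',grid=5)
print(p,th,z)
E
python3 f5.py 9
```

```text
t 18.05 p [ 0.5881 -0.0166  0.0413] yhead 1.4788 tilt [ 0.001  0.    -1.   ] 
j [-0.228  0.585  0.198  1.916 -0.179  0.656  1.559] F [ 0.45  0.93 -2.27] M [-0.045 -0.035  0.013] w 0.0286
top [ 0.4151888  -0.0925276   0.99726742]
scene [ 1.36201306 -0.14634544  1.15224287]
[ 0.5881403  -0.01664413  0.04126983] -0.09201454829621114 0.025069825083680837
```

View pics/cd.png

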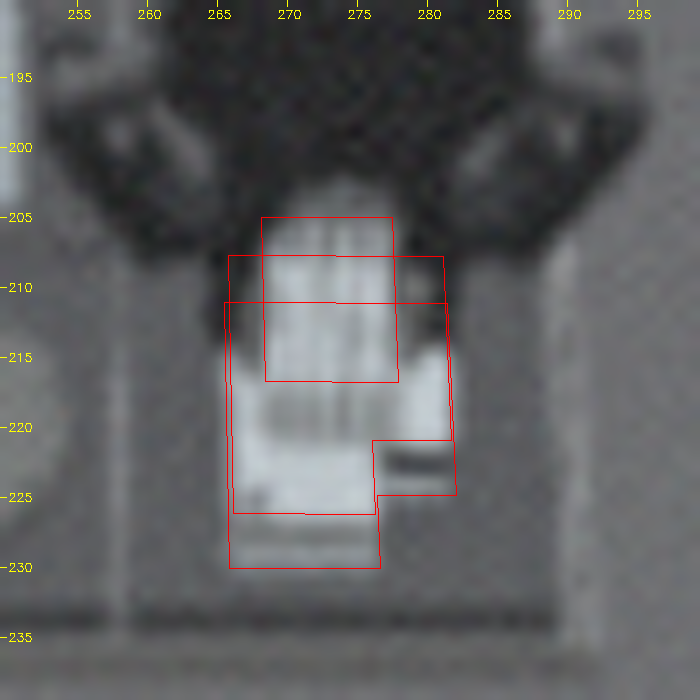

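View pics/cd0.png

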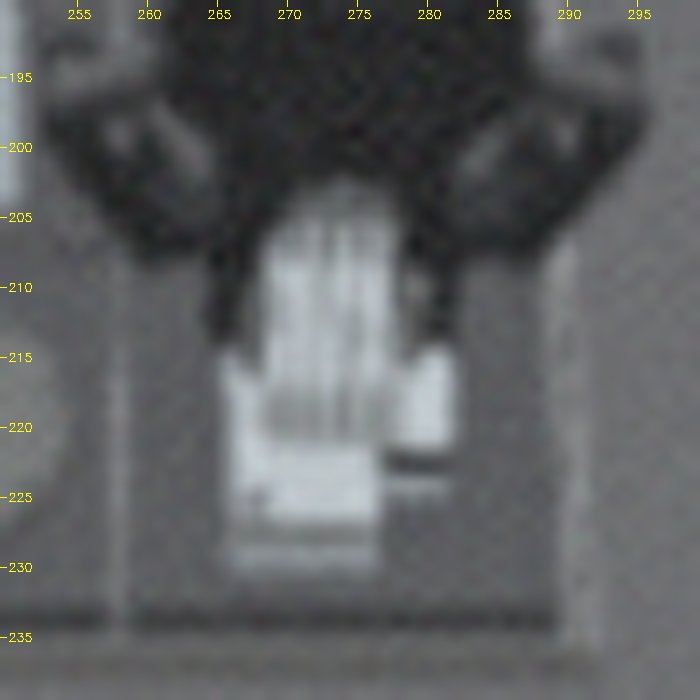

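```bash
cat > f6.py <<'E'
from fit import *
import f1,sys
o,p,r=pose();th=np.arctan2(*r.as_matrix()[[1,0],1])-np.pi/2;z=p[2]-.0162
im=cv2.imread(f'pics/scene{sys.argv[1]}.png');n='scene';box=(260,216,288,233)
x0,y0,x1,y1=box
NX=(.5964,-.0136)
def f(q,full=False,nest=True):
    L=f1.drv_l
    side=np.zeros(((y1-y0)*S,(x1-x0)*S),bool);Dn=f1.D
    for i in range(6):
        e=Dn[[i,(i+1)%6]];side|=poly(n,np.vstack([place(e,z,*q,th),place(e,z+.014,*q,th)]),box,True)
    top=poly(n,place(Dn,z+.014,*q,th),box);fh=poly(n,np.vstack([place(f1.F,z+.014,*q,th),place(f1.F,z+.036,*q,th)]),box,True);ft=poly(n,place(f1.F,z+.036,*q,th),box)
    L=np.zeros(side.shape,int);L[f1.nest_l(n,PK(1),(*NX,-.092),box).astype(bool)]=5;L[side]=1;L[top]=2;L[fh]=3;L[ft]=4
    A=[cv2.GaussianBlur(cv2.resize((L==i).astype(np.float32),(x1-x0,y1-y0),interpolation=cv2.INTER_AREA),(0,0),.7).ravel() for i in range(6)]
    A=np.array(A).T;b=im[y0:y1,x0:x1].reshape(-1,3).astype(float);s=np.linalg.lstsq(A,b,rcond=None)[0]
    if full:print(np.round(s[:,1]))
    return ((A@s-b)**2).mean()
q,v=best(f,[p[0],p[1]],[.003,.003]);f(q,True)
t=np.array(NX)+[-.0083,-.0023]
print('drv scene',np.round(q,4),round(v,1),'tcp',np.round(p,4),'off',np.round(q-p[:2],4),'target',t,'move',np.round(t-q,4))
E
python3 f6.py 9 | grep -v '^top\|^scene'
```

```text
[ 92. 102. 195. 142. 184. 170.]
drv scene [ 0.5895 -0.0161] 64.5 tcp [ 0.5882 -0.0166  0.0414] off [0.0013 0.0004] target [ 0.5881 -0.0159] move [-0.0014  0.0002]
```

>>> apply_moves(series="0 0 0 0 0.0004 -0.0014 0; 0 0 0 0.003 0.0004 -0.0014 0; 0 0 0 0.005 0.0004 -0.0014 0; 0 0 0 0.007 0.0004 -0.0014 0; 0 0 0 0.009 0.0004 -0.0014 0")

```text
clock: 18.73
tcp_pos: [0.5863, -0.016, 0.0316]
orientation: [0.072, 1.57, -0.072]
contact_force: [-0.6, 0.4, -1.1]
grip_width: 0.0288
```

```bash
python3 s.py
```

```text
t 18.725 p [ 0.5863 -0.016   0.0316] yhead 1.479 tilt [-0.  0. -1.] 
j [-0.226  0.598  0.193  1.923 -0.183  0.638  1.561] F [-0.61  0.42 -1.06] M [ 0.002 -0.034  0.016] w 0.0288
```

>>> apply_moves(series="0 0 0 0.002 0 0 0; 0 0 0 0.004 0 0 0; 0 0 0 0.006 0 0 0; 0 0 0 0.0075 0 0 0")

```text
clock: 19.23
tcp_pos: [0.5863, -0.016, 0.0241]
orientation: [0.072, 1.57, -0.072]
contact_force: [-0.3, 0.1, -3.2]
grip_width: 0.0289
```

```bash
python3 s.py
```

```text
t 19.225 p [ 0.5863 -0.016   0.0241] yhead 1.479 tilt [-0.  0. -1.] 
j [-0.223  0.61   0.19   1.925 -0.186  0.624  1.564] F [-0.27  0.13 -3.16] M [-0.024  0.03   0.04 ] w 0.0289
```

>>> apply_moves(series="0 0 0 0.0008 0 0 0; 0 0 0 0.0016 0 0 0; 0 0 0 0.002 0 0 0")

```text
clock: 19.6
tcp_pos: [0.5863, -0.016, 0.0228]
orientation: [0.072, 1.57, -0.072]
contact_force: [-2.5, 0.7, 7.7]
grip_width: 0.0288
```

```bash
python3 s.py
```

```text
t 19.6 p [ 0.5863 -0.016   0.0228] yhead 1.4789 tilt [-0.  0. -1.] 
j [-0.222  0.612  0.189  1.925 -0.186  0.621  1.564] F [-2.55  0.67  7.73] M [-0.033  0.664 -0.025] w 0.0288
```

>>> apply_moves(series="0 0 0 -0.0008 0 0 0.45; 0 0 0 -0.0008 0 0 0.55; 0 0 0 -0.0008 0 0 0.6; 0 0 0 -0.0008 0 0 0.6; 0 0 0 -0.01 0 0 0.6; 0 0 0 -0.03 0 0 0.6; 0 0 0 -0.07 0 0 0.6; 0 0 0 -0.12 0 0 0.6; 0 0 0 -0.17 0 0 0.6; 0 0 0 -0.2 0 0 0.6")

```text
clock: 20.85
tcp_pos: [0.5873, -0.0162, 0.2269]
orientation: [0.073, 1.565, -0.072]
contact_force: [-0.2, 0.1, -0.1]
grip_width: 0.0509
```

>>> apply_moves(series="0 0 0 0 0.02 0 0.6; 0 0 0 0 0.06 0 0.6; 0 0 0 0 0.11 -0.02 0.6; 0 0 0 0 0.16 -0.05 0.6; 0 0 0 0 0.21 -0.08 0.6; 0 0 0 0 0.26 -0.1 0.6; 0 0 0 0 0.3 -0.11 0.6; 0 0 0 0 0.32 -0.11 0.6; 0 0 0 0 0.32 -0.11 0.6")

```text
clock: 21.98
tcp_pos: [0.5059, 0.3135, 0.2219]
orientation: [0.07, 1.57, -0.071]
contact_force: [1.4, 0.1, 0.2]
grip_width: 0.051
```

```bash
python3 s.py
python3 - <<'E'
from h import *
for n in('scene','top'):
    i=grab_frame(n);cv2.imwrite(f'pics/{n}10.png',i)
    crop(i,*((200,160,300,255) if n=='top' else (215,170,315,245)),6,f'pics/c10{n}.png')
E
python3 f4.py 10 | tail -2
python3 - <<'E'
from fit import *
import f1
for n in('top','scene'):
    im=cv2.imread(f'pics/{n}10.png');x0=[.5865,-.016,-.092];b=f1.bx(n,place(f1.D,.02,*x0),4)
    def lab(p):
        L=f1.nest_l(n,PK(1),(.5929,-.0139,-.092) if n=='top' else (.5964,-.0136,-.092),b)*5
        z=.0065;top=poly(n,place(f1.D,z+.014,*p),b);fh=poly(n,np.vstack([place(f1.F,z+.014,*p),place(f1.F,z+.036,*p)]),b,True);ft=poly(n,place(f1.F,z+.036,*p),b)
        L[top]=2;L[fh]=3;L[ft]=4;L[L==5]=1;return L
    q,v=best(lambda p:resid(im,n,lab(p),b),x0,[.003,.003,.05]);print('drv',n,np.round(q,4),round(v,1))
E
```

```text
t 21.975 p [0.5059 0.3135 0.2219] yhead 1.4809 tilt [-0. -0. -1.] 
j [-0.766  0.356  0.136  1.77  -0.055  1.02   0.871] F [1.42 0.09 0.2 ] M [-0.084  0.018 -0.01 ] w 0.051
top [ 0.5851 -0.1148 -0.0534] 93.7
scene [ 0.5872 -0.1149 -0.1055] 122.1
top [ 0.4151888  -0.0925276   0.99726742]
scene [ 1.36201306 -0.14634544  1.15224287]
drv top [ 0.5857 -0.0165 -0.0931] 108.1
drv scene [ 0.589  -0.0161 -0.0756] 100.5
```

View pics/c10top.png

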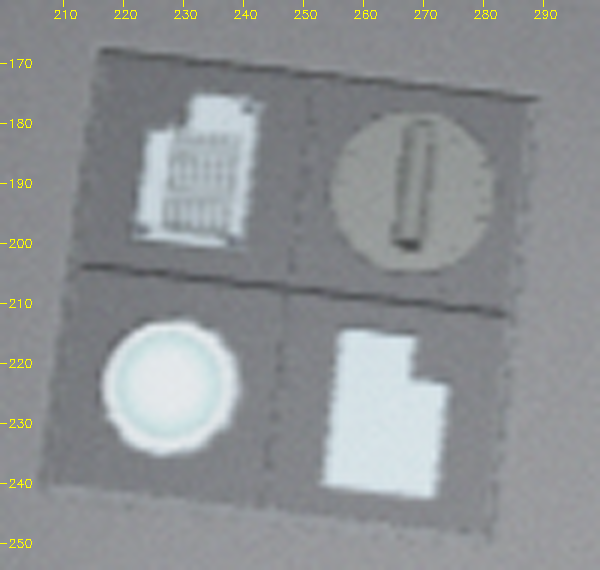

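View pics/c10scene.png

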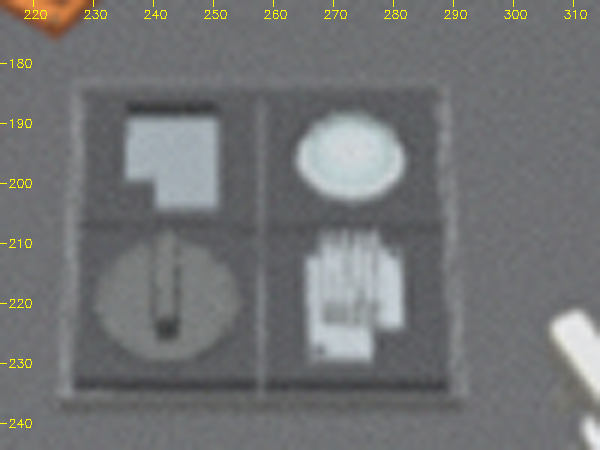

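```bash
python3 -c "
from bench import *
print(hand_in())"
```

```text
the job is handed in; nothing more can be done
None
```

The cap and the driver unit are both in their own nests, and the job was handed in at about 22 s of the 67 s; no verdict was reported.

**What I did:** I turned the cap anticlockwise by about 40° until the torque rose to about 1 N m. I backed off slightly and lifted it straight up, with about 5 N of drag at first and then only its weight. Looking into the emptied neck settled which way the lugs pointed, so the cap went into the round nest without searching. The silver driver unit was picked up by its fins and lowered into the matching-hand nest.

**Last checks:**

| Part | Gripper height on contact (expected) | Contact force | Offset from nest (top camera / scene camera) |
|---|---|---|---|
| Cap | 26.6 mm (26.5 mm) | about 10 N | 1.5 mm / 0.1 mm |
| Driver unit | 22.8 mm (22.7 mm) | about 8 N | 1.1 mm / 0.9 mm |

- **Everything else:** The final tray pictures show the mirror nest empty and the lens in place. I did not re-measure the other bystanders, but the arm never went near them. The gripper was open and well clear of everything at the end.
- **Disagreements:** The two cameras differ by about 3 mm in world x, so I steered by the offset between part and nest within one camera. The top camera's fit of the cap's bar angle was about 0.04 rad (roughly 2–3°) off the nest. I put that down to shading, since the cap seated at the right height and the scene camera fit was within about 0.01 rad.

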